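# Tip a pump casting onto the ratchet feed and feed it three teeth

### The job

On the pump test bench, set the aluminium casting square against the near edge of the feed fixture's bed and tip it over that edge, so that it lies on the bed between the two green lines with its brown ported face up; slide or tip it, do not lift it more than 3 cm off the bench. Then work the orange ratchet lever exactly three full strokes, letting it spring fully home after each, so that the blue pusher feeds the casting three teeth along the bed. Leave the other things on the bench where they stand.

Things in the scene. Friction and masses are not known exactly. Their poses are not given: they have to be found in the camera images.
- fixture: Fixed feed fixture on a steel plate, 12 mm thick (z 0 to 12 mm), its x 0 to 150 mm and y -200 to +170 mm. Origin: on the plate's near edge (towards the robot), at bench level; x points away from the robot across the bed, y along the near edge in the direction of feed. That edge (x = 0), 12 mm high, is the fence the casting is tipped over. Ratchet end: y below 0.
- bay (a point): Middle of the loading bay, on the bed's top: fixture x 65, y 40, z 12 mm. Two green lines across the bed, at fixture y = 4 and 76 mm, bound it. A back rail at fixture x 135 to 145 mm, y 0 to 170, rises to z = 42 mm.
- guard_rim (a point): Middle of the front rim of a clear splash guard with green edges over the ratchet: fixture x 50, y -101, z 149 mm. It covers x 50 to 153, y -190 to -12, z 149 to 159 mm, on posts at x 143, y -175 and -22 mm. The lever's grip stands just in front of the rim, so a gripper pointing straight down strikes the guard: lean the tool back towards the robot, 30 to 45 degrees.
- casting: Loose aluminium casting, a flat-sided block 56 (its x) by 50 (y) by 110 mm (z), 0.4 to 0.75 kg, standing on end before the bed. Origin: centre of its underside; z up. The ported face (flat brown disc, 42 mm) looks along its -x, towards the robot. Tips at 2 to 5 N near its top. Once tipped, its -x points up, its z lies along the fixture's x, and it overhangs the near edge by 10 to 35 mm.
- casting_center (a point): Centre of the casting, 55 mm along its z from its origin: 55 mm above the bench while standing, 40 mm when lying on the bed; it must never rise above 90 mm.
- ratchet_lever (a joint): Angle of the lever about its upright pivot (fixture x 125, y -85 mm), rad: 0 at home, 0.6 at its stop. A stroke swings the grip along the fixture's +y, about 56 mm, at 2 to 10 N; let go, it springs back by itself, and only then does the pawl catch the next tooth (16 mm). Each full stroke feeds the pusher one tooth.
- lever_grip (a point): Point on the axis of the lever's grip, an orange upright post 16 mm in diameter, z = 57 to 100 mm; the point is at z = 80 mm. The post is 95 mm from the pivot: fixture x 34, y -113 mm at home; x 34, y -57 mm at the stop; x 30 midway. A flat arm (z 57 to 67 mm, 14 mm wide) joins it to the pivot.
- feed (a joint): Travel of the blue pusher along the fixture's +y, m: 0 to 0.002 at the start, then 0.016 after one full stroke, 0.032 after two, 0.048 after three. It stays where it is fed.
- pusher_face (a point): Middle of the blue pusher's front face (the side towards +y): fixture x = 65 mm, y = the feed travel, z = 29 mm. The plate is 116 mm wide (fixture x 2 to 118 mm), 10 mm thick, z 14 to 44 mm.
- brass_coupling: Bystander: brass hose coupling standing on the bench, 30 mm across, 60 mm high; origin centre of its underside.
- steel_plug: Bystander: steel plug standing on the bench, 34 mm across, 40 mm high; origin centre of its underside.
- sensor: Bystander: steel pressure sensor with a black cap standing on the bench, 28 mm across, 57 mm high; origin centre of its underside.
- blank_cap: Bystander: red plastic cap standing at the far (+y) end of the bed, 28 mm across, 24 mm high; origin centre of its underside.
- wrench: Bystander: wrench lying to the robot's right; origin at its middle, below.
- oil_jar: Bystander: amber jar to the robot's left, 60 mm across, 85 mm high; origin centre of its underside.
- driver: Bystander: screwdriver lying to the robot's right, nearer than the wrench; origin at its middle, below.
Not all that is in view belongs to the job. Leave any purple look-alike of the casting alone.

How it is judged (in metres and radians):
On the way, in this order (a step that is already met when the one before it is completed fails the run):
1. the casting lies on the bed inside the green lines, ported face up, with the pusher not yet fed (angle between casting's own x axis and vertical above 2.95 rad and height (world z) of casting_center between 0.033 and 0.048 m and angle between the z axis of casting and the x axis of fixture, either way round below 0.2 rad and x of casting_center in the frame of fixture between 0.008 and 0.095 m and y of casting_center in the frame of fixture between 0.025 and 0.055 m and linear speed of casting below 0.03 m/s and value of joint feed below 0.008 m), for 0.2 s.
2. first stroke: lever at its stop, pusher fed 1 tooth (value of joint ratchet_lever above 0.53 rad and value of joint feed above 0.012 m), for 0.05 s.
3. lever back home after the first stroke (value of joint ratchet_lever below 0.08 rad), for 0.05 s.
4. second stroke: lever at its stop, pusher fed 2 teeth (value of joint ratchet_lever above 0.53 rad and value of joint feed above 0.028 m), for 0.05 s.
5. lever back home after the second stroke (value of joint ratchet_lever below 0.08 rad), for 0.05 s.
6. third stroke: lever at its stop, pusher fed 3 teeth (value of joint ratchet_lever above 0.53 rad and value of joint feed above 0.044 m), for 0.05 s.
7. lever back home after the third stroke (value of joint ratchet_lever below 0.08 rad), for 0.05 s.
At the end, for the whole second after the job is handed in: The casting lies at rest on the bed (centre 33-48 mm up, 8-95 mm in from the near edge), ported face up and length square to the fence within 11 degrees, its side within 8 mm of the pusher; the pusher stands at three teeth (43-53 mm); the lever is home (under 0.08 rad) (angle between casting's own x axis and vertical above 2.95 rad and height (world z) of casting_center between 0.033 and 0.048 m and angle between the z axis of casting and the x axis of fixture, either way round below 0.2 rad and x of casting_center in the frame of fixture between 0.008 and 0.095 m and linear speed of casting below 0.03 m/s and value of joint feed between 0.043 and 0.053 m and value of joint ratchet_lever below 0.08 rad and y of casting_center in the frame of pusher_face between 0.02 and 0.033 m); the robot touches nothing.
It fails at once if the casting is lifted: its centre rises above 90 mm (height (world z) of casting_center above 0.09 m).
It fails at once if a bystander is moved more than 30 mm (distance of any of brass_coupling, steel_plug, sensor, blank_cap, wrench, oil_jar, driver from where it was at the start of the episode above 0.03 m).
It also fails if it takes over 64 s, if anything falls off the work surface, if the arm or the gripper's body presses on something with over 40 N, if the wrist force passes 120 N, or if a joint passes its speed limit or range.

### The arm

A 7-joint arm with a two-finger parallel gripper is mounted at the origin on the work surface. World frame = base frame: x ahead of the robot, y to its left, z up, the work surface at z = 0. Lengths are in m, angles in degrees, forces in N, time in s.
With the tool pointing down it reaches from about 0.4 to 0.875 m from the base axis. Payload 19.3 kg.
Tool frame: the origin (TCP) lies midway between the tips of the shut fingers; the grasp point (between the pads) lies 19 mm behind it (bot.grip_depth is the x of the grasp point in the tool frame, in m); x points along the fingers, y is the direction in which the jaws open and shut, and the axes are right-handed (so a half turn about x gives the same grasp; the last joint's range is limited). The gripper opens to 85 mm and grips with 20 to 120 N. Pads are 22 mm wide; open, the fingers measure 114 mm over their backs; the gripper's body (76 mm by 85 mm) begins 54 mm behind the grasp point. The pads swing forward as they close: fully open they stand 13 mm farther back than shut.
Start: joints at [70.634, 29.874, -2.08, 91.645, 1.215, 58.505, -6.463], TCP at [0.165, -0.603, 0.231] pointing down, gripper open.
Joint ranges: [-166.77, 166.77], [-17.47, 122.26], [-85.68, 81.53], [9.62, 139.38], [-72.42, 252.41], [9.2, 110.78], [-144.41, 144.41]. Speed limits (degrees/s): [108.29, 108.29, 136.94, 136.94, 172.46, 172.46, 172.46].

### API

Orientations are given as a 3x3 rotation matrix whose columns are the frame's x, y, z axes.
In Python, from plant import readout, optics, job, bot gives the robot as it stands.
- The arm moves only by the shell command python3 -m inch 'ROWS' [FORCE]. ROWS is JSON, a list that holds one entry, the list of rows, each a list of 7 numbers: the shift along the world's x, y, z as a fraction of full scale, then the turn, a rotation vector about the world's x, y, z as a fraction of full scale, then the opening, from 0 (shut) to 1 (fully open). In form: [[[tx, ty, tz, rx, ry, rz, fingers], ...]]. A call has 1 to 8 rows; each row shifts and turns the pose as measured when the row begins; what a row does not reach is not made up. Full scale, the value 1, is 0.2 m for a shift and 0.08 rad for a turn. A row lasts 1/10 s, in which the tool goes at most 50 mm and 8.59 degrees, less where a joint would pass 70% of its speed; a pose out of reach is approached as far as the arm can. A call with a number of a shift or a turn outside -1 to 1 is refused whole. A call with a gripper value outside its range is refused whole. The fingers move at their own pace and stop on an object; FORCE is the grip in N (left out, the last holds). Time passes only in rows, so rows that do not move let the fingers close. It gives the time, the measured TCP pose, the force and the opening at its end, in the units of the state.
- readout.sense(): the state, without advancing time (a new reading comes with each control period).
- optics.grab_frame(name): name is "side" or "top"; returns (picture, depth): 420x560x3 uint8, red, green, blue; 420x560 float32, m along the optical axis (not along the pixel's ray), 0 where there is no reading.
- optics.camera_info(name): a dict with "K" (3x3 intrinsics, pixels), "extrinsics" (4x4, takes a point from camera to world coordinates). Camera axes: x right, y down, z forward; pixel columns grow to the right and rows downward; lengths in m; the calibration is good to about 2 mm. A picture is of the moment at which its call begins. camera_info takes no time and is no camera call.
- job.finish_job(): hands the job in, once; it reports no verdict.
The state is a dict: "time_s": time; "joint_pos": joint angles; "dq": joint speeds; "effort": joint torques, N m; "tool_pos": TCP position; "orientation": TCP orientation; "ft_force": force on the tool from outside, world axes, zero at the start; "torque": the same for the moment, N m; "width": finger opening in m.
Only numpy, scipy, OpenCV 4.12 (cv2) and the standard library are available. Lean on these libraries where they do the work, as an engineer would, in place of code of your own. Each camera call takes 0.05 s, during which the arm holds its last target.

## Working session

There is one attempt and no reset: what is moved stays moved. The work goes in short steps, Python scripts to look and compute and a shell command to move; the robot and the scene stay as the last step left them, time stands still between calls to the robot, and variables do not carry over. Pictures are saved under pics/ and viewed, and the job is handed in when it is done.

```bash
ls; mkdir -p pics; python3 - <<'E'
from plant import readout, optics, job, bot
import cv2,numpy as np
print(readout.sense())
print([a for a in dir(bot) if a[0]!='_'], bot.grip_depth)
for n in("side","top"):
    p,d=optics.grab_frame(n); cv2.imwrite(f"pics/{n}0.png",p[:,:,::-1]); np.savez(f"pics/{n}0.npz",p=p,d=d)
    print(n,optics.camera_info(n))
E
```

```text
pics
{'time_s': 0.0, 'joint_pos': array([70.63403122, 29.90931793, -2.08230369, 91.67108234,  1.21420404,
       58.5039435 , -6.46562264]), 'dq': array([-0.034397  , -0.09361005,  0.06063479,  0.02119787,  0.02078812,
        0.08325035, -0.0047616 ]), 'effort': array([-5.54605813e-04, -9.27127004e+01,  1.97942555e+00, -3.69936919e+01,
        1.78384571e-02,  8.05840886e-03,  1.62639617e-05]), 'tool_pos': array([ 0.16527653, -0.60242725,  0.23074066]), 'orientation': array([[-3.46423190e-04,  2.64564048e-01, -9.64368054e-01],
       [ 1.03086487e-03, -9.64367505e-01, -2.64564268e-01],
       [-9.99999409e-01, -1.08578434e-03,  6.13494852e-05]]), 'ft_force': array([-0.43040243,  0.90544166,  0.17502189]), 'torque': array([ 0.02688   , -0.03877134, -0.02209941]), 'width': 0.08535115344195987}
['PlanningError', 'grip_depth'] -0.0187
side {'K': array([[387.818013  ,   0.        , 277.45238203],
       [  0.        , 387.818013  , 211.4644447 ],
       [  0.        ,   0.        ,   1.        ]]), 'extrinsics': array([[-0.69212838, -0.50897317,  0.51176618,  0.03466731],
       [-0.72161776,  0.4731897 , -0.50533091,  0.47745219],
       [ 0.01503739, -0.71905342, -0.69479209,  0.78872433],
       [ 0.        ,  0.        ,  0.        ,  1.        ]])}
top {'K': array([[501.03939827,   0.        , 270.93060127],
       [  0.        , 501.03939827, 206.94853341],
       [  0.        ,   0.        ,   1.        ]]), 'extrinsics': array([[ 0.01191393, -0.9984035 ,  0.05521337,  0.42623307],
       [-0.99992559, -0.01175098,  0.00327496, -0.00721804],
       [-0.00262092, -0.05524828, -0.99846921,  1.46130279],
       [ 0.        ,  0.        ,  0.        ,  1.        ]])}
```

View pics/side0.png

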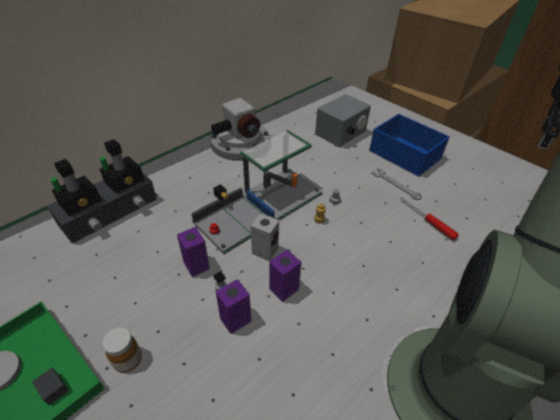

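View pics/top0.png

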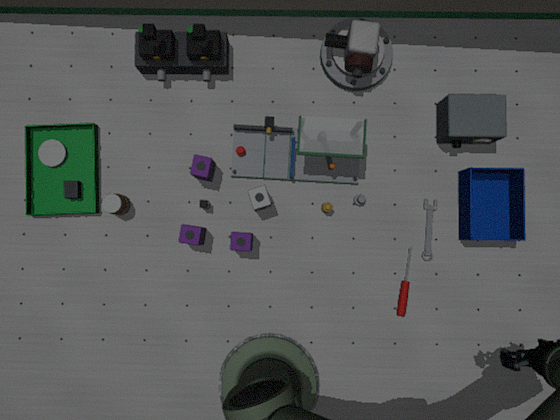

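The side view shows the casting at (264,237) with the fixture behind it. In the top view the casting is at (260,198), the blue pusher at (293,157), and the orange grip at (331,166). Next I'll zoom in.

```bash
python3 - <<'E'
import cv2,numpy as np
a=np.load('pics/top0.npz');p=a['p']
def sv(p,b,n,s):
    x0,y0,x1,y1=b; cv2.imwrite(n,cv2.resize(np.clip(p[y0:y1,x0:x1,::-1].astype(float)*1.6,0,255).astype(np.uint8),None,fx=s,fy=s,interpolation=cv2.INTER_CUBIC))
sv(p,(185,105,385,255),'pics/top0z.png',4)
a=np.load('pics/side0.npz');p=a['p']
sv(p,(170,120,370,270),'pics/side0z.png',4)
E
```

```text
(no output)
```

View pics/top0z.png

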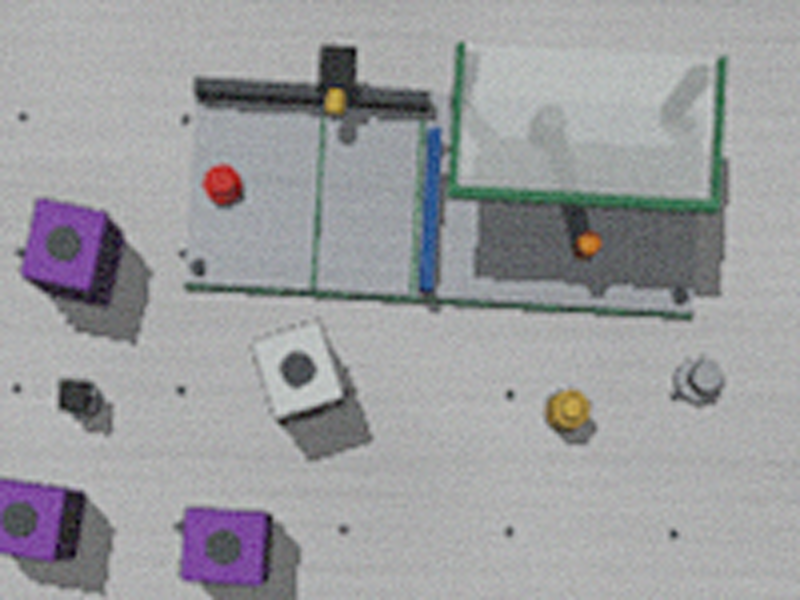

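View pics/side0z.png

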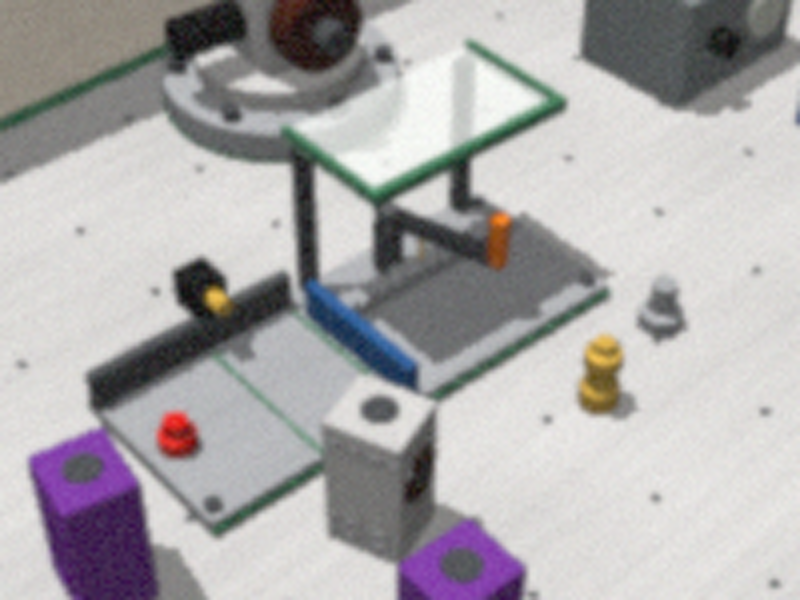

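Both views agree: the casting is yawed about 20° to the fence, and the brown disc faces the robot and slightly right. The blue pusher is at about zoom (430,210), the grip at (588,243), and the near edge runs from (186,287) to (692,316). Now I'll measure these.

```bash
cat > h.py <<'E'
from plant import readout, optics
import cv2,numpy as np
def ray(n,u,v,z):
    c=optics.camera_info(n);K,E=c['K'],c['extrinsics']
    d=E[:3,:3]@np.linalg.inv(K)@np.array([u,v,1.]);o=E[:3,3]
    return o+d*(z-o[2])/d[2]
def grab(n,tag):
    p,d=optics.grab_frame(n);cv2.imwrite(f"pics/{tag}.png",p[:,:,::-1]);np.savez(f"pics/{tag}.npz",p=p,d=d);return p,d
def zoom(p,b,n,s=4):
    x0,y0,x1,y1=b; cv2.imwrite(n,cv2.resize(np.clip(p[y0:y1,x0:x1,::-1].astype(float)*1.6,0,255).astype(np.uint8),None,fx=s,fy=s,interpolation=cv2.INTER_CUBIC))
E
python3 - <<'E'
from h import *
a=np.load('pics/top0.npz');p=a['p'];d=a['d']
Z=lambda x,y:(185+(x+.5)/4-.5,105+(y+.5)/4-.5)
r=lambda x,y,z:ray('top',*Z(x,y),z).round(4)
hsv=cv2.cvtColor(p,cv2.COLOR_RGB2HSV)
# green near edge
m=cv2.inRange(hsv,(50,70,30),(90,255,255)); 
sub=np.zeros_like(m);sub[172:190,228:362]=m[172:190,228:362]
ys,xs=np.nonzero(sub);print(len(xs))
vx,vy,x0,y0=cv2.fitLine(np.c_[xs,ys].astype(np.float32),cv2.DIST_HUBER,0,.01,.01).ravel()
A=ray('top',x0+vx*60,y0+vy*60,.012);B=ray('top',x0-vx*60,y0-vy*60,.012);print(A,B)
if A[1]<B[1]:A,B=B,A
t=(A-B)/np.linalg.norm(A-B);print('edge yaw',np.degrees(np.arctan2(-t[0],t[1])))
print('edge ends',r(186,287,.012),r(692,316,.012))
print('edge y ends px',ray('top',xs.min(),ys[xs.argmin()],.012),ray('top',xs.max(),ys[xs.argmax()],.012))
q=[(252,347),(318,320),(343,390),(277,418)]
C=np.array([r(x,y,.11) for x,y in q]);print(C,'c',C.mean(0)); 
for i in range(4):print(np.linalg.norm(C[i]-C[i-1]),np.degrees(np.arctan2(*(C[i]-C[i-1])[[1,0]])))
# casting mask from depth
c=optics.camera_info('top');K,E=c['K'],c['extrinsics']
v,u=np.mgrid[:420,:560];P=np.stack([(u-K[0,2])/K[0,0]*d,(v-K[1,2])/K[1,1]*d,d],-1)@E[:3,:3].T+E[:3,3]
w=P[...,2]
mm=((w>.1)&(w<.12)).astype(np.uint8);mm[:,:240]=0;mm[:,280:]=0;mm[:170]=0;mm[225:]=0
rect=cv2.minAreaRect(cv2.findContours(mm,0,2)[0][0]);print(rect,ray('top',*rect[0],.11))
print('grip',r(588,243,.1),'lines',r(316,291,.012),r(414,291,.012),'pusher face',r(422,290,.044),r(431,128,.044))
E
```

```text
82
[ 0.57703347 -0.25367239  0.012     ] [0.59424287 0.09443432 0.012     ]
edge yaw -2.8302351006673114
edge ends [0.594  0.1143 0.012 ] [ 0.5772 -0.2533  0.012 ]
edge y ends px [0.59516038 0.11179488 0.012     ] [ 0.57600202 -0.24861736  0.012     ]
[[ 0.5424  0.0608  0.11  ]
 [ 0.5613  0.0164  0.11  ]
 [ 0.514  -0.0011  0.11  ]
 [ 0.4945  0.0432  0.11  ]] c [0.52805  0.029825 0.11    ]
0.051031068967835665 20.174955058263958
0.04825525878077954 -66.9417254005632
0.05043352059890328 -159.69659176246182
0.048401859468412994 113.75816253811277
((258.5500183105469, 196.65000915527344), (20.554805755615234, 18.34120750427246), 71.56504821777344) [0.52845519 0.03102619 0.11      ]
grip [ 0.6172 -0.1673  0.1   ] lines [0.5922 0.0198 0.012 ] [ 0.593  -0.0514  0.012 ] pusher face [ 0.5901 -0.0561  0.044 ] [ 0.7064 -0.0614  0.044 ]
```

Fixture origin is about (0.587, -0.055) with yaw -2.8°; edge length came out at 0.368 m against 0.370 given. The casting centre is (0.528, 0.030) with yaw about 21°. The sizes agree with those given, so I'll move over it.

```bash
python3 -m inch '[[[0.12,0.21,0.02,0,0,0,1],[0.12,0.21,0,0,0,0,1],[0.12,0.21,0,0,0,0,1],[0.12,0.21,0,0,0,0,1],[0.12,0.21,0,0,0,0,1],[0.12,0.21,0,0,0,0,1],[0.12,0.21,0,0,0,0.6,1],[0.12,0.21,0,0,0,0.6,1]]]' 30
```

```text
time_s: 0.9
tool_pos: [0.3561, -0.2577, 0.2324]
orientation: [[-0.003, 0.349, -0.937], [0.001, -0.937, -0.349], [-1.0, -0.002, 0.003]]
ft_force: [1.3, -0.2, 0.3]
width: 0.085
```

```bash
python3 -m inch '[[[0.12,0.205,0,0,0,0,1],[0.12,0.205,0,0,0,0,1],[0.12,0.205,0,0,0,0,1],[0.12,0.205,0,0,0,0,1],[0.12,0.205,0,0,0,0,1],[0.12,0.205,0,0,0,0,1],[0.12,0.205,0,0,0,0,1],[0,0,0,0,0,0,1]]]' 30
```

```text
time_s: 1.7
tool_pos: [0.5294, 0.0487, 0.2322]
orientation: [[-0.003, 0.356, -0.935], [0.003, -0.935, -0.356], [-1.0, -0.004, 0.002]]
ft_force: [-0.8, -1.1, -0.9]
width: 0.0857
```

```bash
python3 -m inch '[[[-0.005,-0.09,0,0,0,0,1],[0,0,0,0,0,0,1]]]' && python3 -m inch '[[[0,0,-0.2,0,0,0,1],[0,0,-0.2,0,0,0,1],[0,0,0,0,0,0,1]]]'; python3 - <<'E'
from h import *
p,d=grab('top','t1');zoom(p,(185,105,385,255),'pics/t1z.png')
p,d=grab('side','s1');zoom(p,(170,120,370,270),'pics/s1z.png')
E
```

```text
time_s: 1.9
tool_pos: [0.5284, 0.0324, 0.2313]
orientation: [[-0.004, 0.36, -0.933], [0.003, -0.933, -0.36], [-1.0, -0.005, 0.003]]
ft_force: [-0.1, -0.9, -0.7]
width: 0.0856
time_s: 2.2
tool_pos: [0.5287, 0.0329, 0.1501]
orientation: [[-0.002, 0.359, -0.933], [0.004, -0.933, -0.359], [-1.0, -0.004, 0.0]]
ft_force: [0.4, -0.6, 1.4]
width: 0.0854
```

View pics/s1z.png

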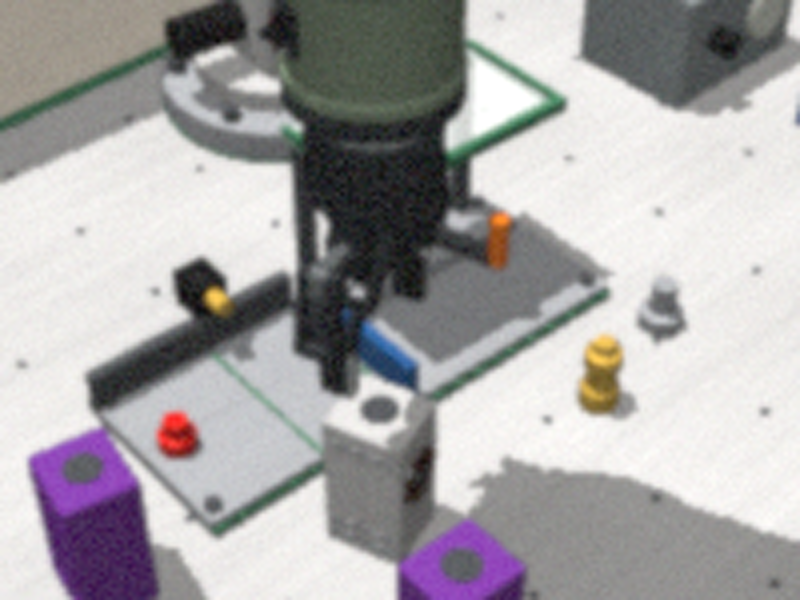

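View pics/t1z.png

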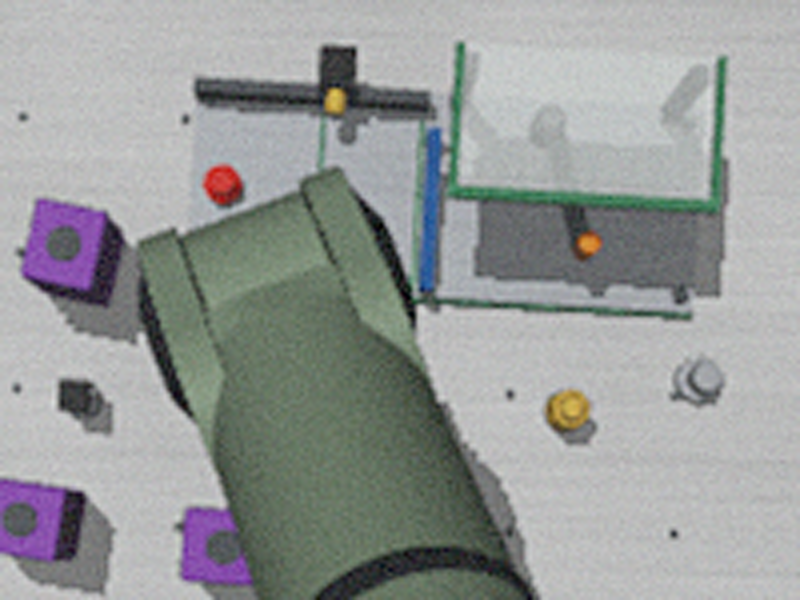

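In the side zoom, the open fingers hang above the casting at (338,385) and (410,290), on either side of it. Descending.

```bash
python3 -m inch '[[[0,-0.01,-0.15,0,0,0.1,1],[0,0,-0.15,0,0,0,1],[0,0,-0.12,0,0,0,1],[0,0,0,0,0,0,1]]]'; python3 -m inch '[[[0,0,0,0,0,0,0.6],[0,0,0,0,0,0,0.4],[0,0,0,0,0,0,0.4],[0,0,0,0,0,0,0.4],[0,0,0,0,0,0,0.4]]]' 40;
```

```text
time_s: 2.7
tool_pos: [0.5363, 0.0318, 0.0769]
orientation: [[0.015, 0.365, -0.931], [0.005, -0.931, -0.365], [-1.0, 0.001, -0.016]]
ft_force: [-0.1, -0.0, 0.3]
width: 0.0852
time_s: 3.2
tool_pos: [0.5394, 0.0322, 0.0836]
orientation: [[0.023, 0.364, -0.931], [0.006, -0.931, -0.364], [-1.0, 0.003, -0.023]]
ft_force: [-0.9, -0.3, -6.5]
width: 0.0497
```

```bash
python3 - <<'E'
from h import *
s=readout.sense();print(s['joint_pos'].round(2),s['tool_pos'],s['ft_force'],s['dq'].round(2))
p,d=grab('side','s2');zoom(p,(170,120,370,270),'pics/s2z.png')
E
```

```text
[  2.66  34.45 -16.73 111.61  16.44  34.85 -93.28] [0.53942533 0.03217933 0.08361951] [-0.89567571 -0.25760135 -6.45151899] [ 0.12 -0.39  0.05 -0.1  -0.06  0.33  0.02]
```

View pics/s2z.png

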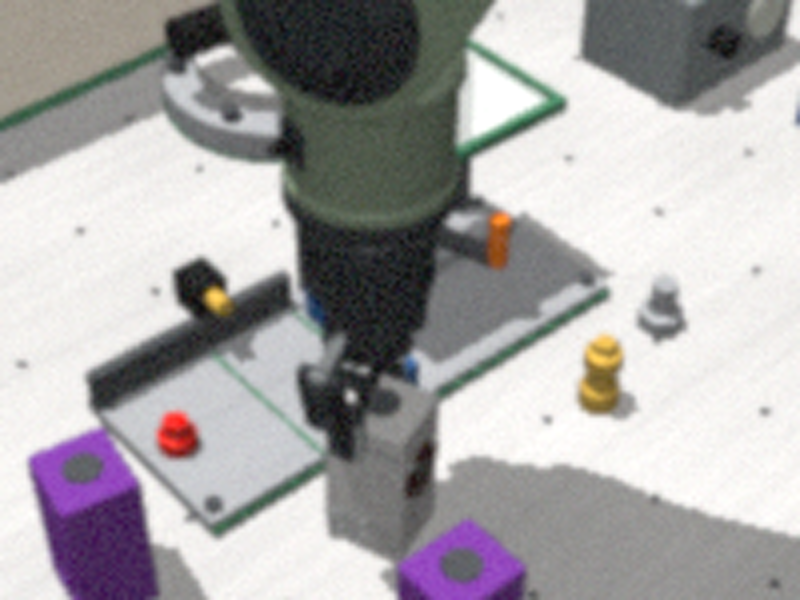

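```bash
for i in 1 2; do python3 -m inch '[[[0,0,0,0,0,0,0.4]]]'; done; python3 -c "
from h import *
s=readout.sense();print(s['joint_pos'].round(2),s['dq'].round(2),s['effort'].round(1))"
```

```text
time_s: 3.35
tool_pos: [0.5393, 0.032, 0.0836]
orientation: [[0.022, 0.364, -0.931], [0.005, -0.931, -0.364], [-1.0, 0.003, -0.023]]
ft_force: [-0.8, -0.3, -5.3]
width: 0.0498
time_s: 3.45
tool_pos: [0.5392, 0.032, 0.0835]
orientation: [[0.022, 0.364, -0.931], [0.005, -0.931, -0.364], [-1.0, 0.003, -0.023]]
ft_force: [0.1, 0.8, -5.8]
width: 0.0499
[  2.67  34.45 -16.72 111.62  16.44  34.86 -93.28] [ 0.07  0.09  0.08  0.18 -0.19  0.07 -0.02] [  0.  -90.6  -3.8 -26.1   0.   -0.1   0. ]
```

The casting is held (opening 49.8 mm, about 5.8 N of weight carried, so nearly off the bench). Next I'll square it up while carrying it toward the fence.

```bash
python3 -m inch '[[[0,-0.04,0,0,0,-0.9,0.4],[0.01,-0.04,0,0,0,-0.9,0.4],[0.02,-0.04,0,0,0,-0.9,0.4],[0.02,-0.04,0,0,0,-0.9,0.4],[0.02,-0.04,0,0,0,-0.9,0.4],[0.02,-0.02,0,0,0,-0.8,0.4],[0,0,0,0,0,0,0.4]]]'; python3 - <<'E'
from h import *
p,d=grab('side','s3');zoom(p,(170,120,370,270),'pics/s3z.png')
s=readout.sense();print(s['joint_pos'].round(2))
E
```

```text
time_s: 4.15
tool_pos: [0.5567, -0.0136, 0.0824]
orientation: [[0.02, -0.067, -0.998], [-0.004, -0.998, 0.067], [-1.0, 0.003, -0.02]]
ft_force: [0.9, 0.2, -5.7]
width: 0.0498
[   2.22   35.2    -9.86  109.34   10.45   35.21 -108.  ]
```

View pics/s3z.png

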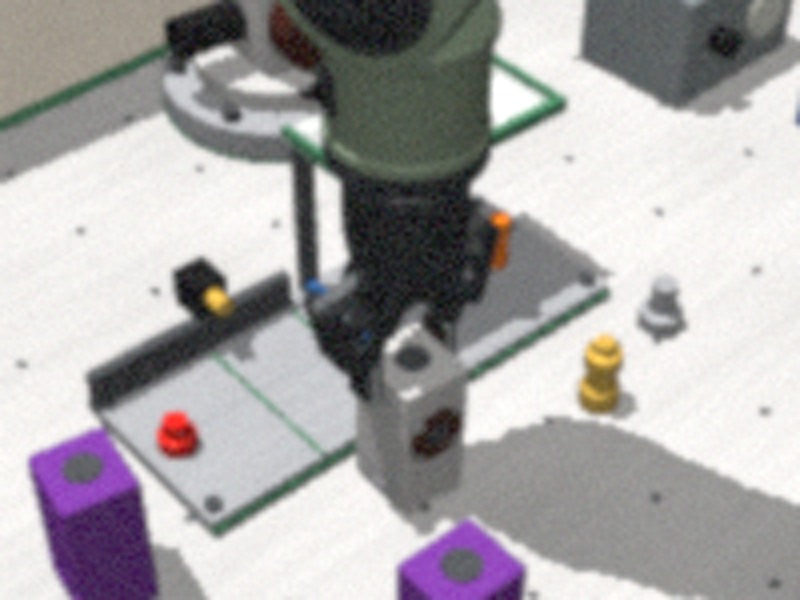

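The casting is nearly square. The brown face's bottom corners are near zoom (405,512) and (460,482). I'll get positions from these corners.

```bash
python3 - <<'E'
from h import *
Z=lambda x,y:(170+(x+.5)/4-.5,120+(y+.5)/4-.5)
O=np.array([.5868,-.0548,0]);R=np.array([[.9988,.0494,0],[-.0494,.9988,0],[0,0,1]])
for n,x,y,z in [('nearbot',405,512,.0),('nearbotR',460,482,0),('farbotL',360,458,0),('neartop',400,383,.11),('neartopR',468,357,.11)]:
    w=ray('side',*Z(x,y),z);print(n,w.round(4),((w-O)@R*1000).round(1))
p=np.load('pics/s3.npz')['p'];zoom(p,(245,190,305,255),'pics/s3zz.png',9)
E
```

```text
nearbot [0.5274 0.0128 0.    ] [-62.7  64.6   0. ]
nearbotR [ 0.5214 -0.0328  0.    ] [-66.4  18.7   0. ]
farbotL [0.5842 0.0021 0.    ] [-5.4 56.7  0. ]
neartop [0.5378 0.0078 0.11  ] [-52.1  60.1 110. ]
neartopR [ 0.5256 -0.0398  0.11  ] [-61.9  12.  110. ]
```

View pics/s3zz.png

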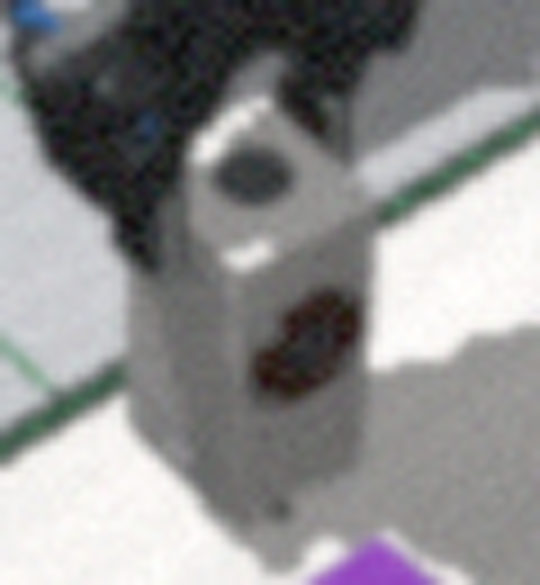

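```bash
python3 -m inch '[[[0.02,0,-0.005,0,-0.2,0.22,0.4],[0,0,0,0,0,0,0.4]]]'; python3 -m inch '[[[0.01,0,-0.005,0,0,0,0.4],[0,0,0,0,0,0,0.4]]]';python3 -m inch '[[[0.01,0,-0.005,0,0,0,0.4],[0,0,0,0,0,0,0.4]]]'
```

```text
time_s: 4.4
tool_pos: [0.5602, -0.0121, 0.0816]
orientation: [[0.037, -0.04, -0.999], [-0.003, -0.999, 0.04], [-0.999, 0.001, -0.037]]
ft_force: [0.7, -0.9, -5.8]
width: 0.0495
time_s: 4.6
tool_pos: [0.5624, -0.0111, 0.0814]
orientation: [[0.038, -0.036, -0.999], [-0.002, -0.999, 0.036], [-0.999, 0.001, -0.038]]
ft_force: [-0.8, -0.6, -5.9]
width: 0.0493
time_s: 4.8
tool_pos: [0.5647, -0.0105, 0.0813]
orientation: [[0.039, -0.034, -0.999], [-0.002, -0.999, 0.034], [-0.999, 0.0, -0.039]]
ft_force: [0.1, -0.6, -5.7]
width: 0.0495
```

```bash
python3 -m inch '[[[0.01,-0.01,-0.02,0,0.2,0,0.4],[0,0,0,0,0,0,0.4]]]'; python3 -m inch '[[[0.01,0,-0.02,0,0,0,0.4],[0,0,0,0,0,0,0.4]]]'
```

```text
time_s: 5.0
tool_pos: [0.5698, -0.0106, 0.0803]
orientation: [[0.029, -0.031, -0.999], [0.0, -1.0, 0.031], [-1.0, -0.001, -0.029]]
ft_force: [0.2, -0.8, -5.6]
width: 0.0497
time_s: 5.2
tool_pos: [0.5745, -0.01, 0.079]
orientation: [[0.035, -0.03, -0.999], [0.001, -1.0, 0.03], [-0.999, -0.002, -0.035]]
ft_force: [-1.0, 0.0, -5.8]
width: 0.0492
```

```bash
python3 -m inch '[[[-0.03,-0.015,-0.03,0,0.3,0,0.4],[0,0,0,0,0,0,0.4]]]'; python3 - <<'E'
from h import *
p,d=grab('side','s4');zoom(p,(220,170,320,260),'pics/s4z.png',6)
E
```

```text
time_s: 5.4
tool_pos: [0.573, -0.0108, 0.0766]
orientation: [[0.02, -0.027, -0.999], [0.003, -1.0, 0.027], [-1.0, -0.004, -0.02]]
ft_force: [0.2, -0.3, -6.3]
width: 0.0491
```

View pics/s4z.png

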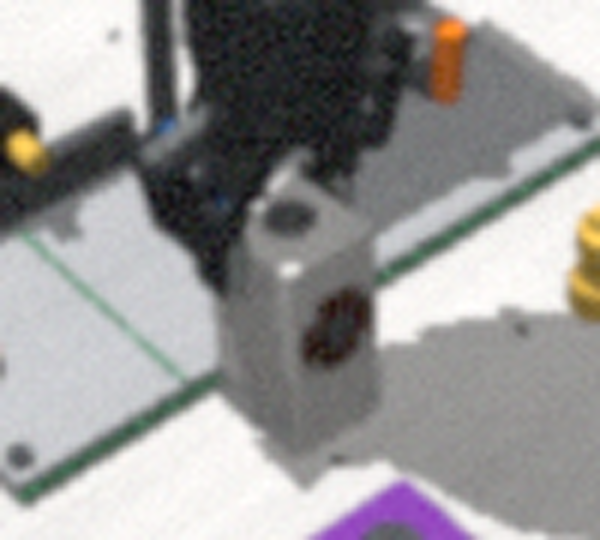

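In the zoom, the casting's lower edge (300,455) sits above its shadow (300,485), so it hangs a few mm up just before the fence. I'll back off slightly and set it down.

```bash
python3 -m inch '[[[-0.04,0,-0.02,0,0.15,0,0.4],[0,0,-0.02,0,0,0,0.4]]]'; python3 -m inch '[[[-0.02,0,-0.03,0,0.1,0,0.4],[0,0,0,0,0,0,0.4]]]';
```

```text
time_s: 5.65
tool_pos: [0.5693, -0.0096, 0.073]
orientation: [[0.018, -0.026, -0.999], [0.005, -1.0, 0.026], [-1.0, -0.005, -0.018]]
ft_force: [-9.6, -2.4, 70.8]
width: 0.0492
time_s: 5.85
tool_pos: [0.5695, -0.0097, 0.0717]
orientation: [[0.02, -0.026, -0.999], [0.004, -1.0, 0.026], [-1.0, -0.005, -0.02]]
ft_force: [-0.3, -0.1, -6.9]
width: 0.0493
```

```bash
python3 -m inch '[[[-0.01,0,-0.02,0,0.1,0,0.4],[0,0,0,0,0,0,0.4]]]'
```

```text
time_s: 6.05
tool_pos: [0.5701, -0.0098, 0.0713]
orientation: [[0.018, -0.026, -1.0], [0.004, -1.0, 0.026], [-1.0, -0.004, -0.018]]
ft_force: [0.1, -0.1, -6.4]
width: 0.0496
```

```bash
python3 - <<'E'
from h import *
p,d=grab('side','s5');zoom(p,(220,170,320,260),'pics/s5z.png',6)
E
```

```text
(no output)
```

View pics/s5z.png

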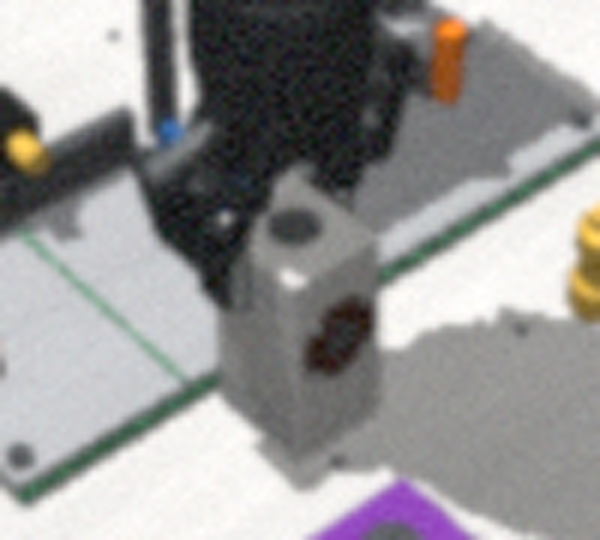

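```bash
python3 - <<'E'
from h import *
c=optics.camera_info('side');K,E=c['K'],c['extrinsics']
O=np.array([.5868,-.0548,0]);R=np.array([[.9988,.0494,0],[-.0494,.9988,0],[0,0,1]])
v,u=np.mgrid[:420,:560]
for f in('side0','s5'):
    d=np.load(f'pics/{f}.npz')['d'];P=np.stack([(u-K[0,2])/K[0,0]*d,(v-K[1,2])/K[1,1]*d,d],-1)@E[:3,:3].T+E[:3,3]
    Q=(P-O)@R*1000
    if f=='s5':
        for (zx,zy) in [(285,255),(320,240),(340,250),(290,300),(340,340),(350,300),(330,400),(300,430),(310,445),(260,390),(250,340),(300,470),(300,480),(290,475),(340,440),(420,380)]:
            x=int(220+zx/6);y=int(170+zy/6);print((zx,zy),Q[y,x].round(1))
    else:
        for (zx,zy) in [(360,420),(400,420),(410,500),(395,520),(600,520)]:
            x=int(170+zx/4);y=int(120+zy/4);print((zx,zy),Q[y,x].round(1))
E
```

```text
(360, 420) [-63.2 100.  111. ]
(400, 420) [-78.8  81.4 110.9]
(410, 500) [-94.2  87.8  55.5]
(395, 520) [-93.5 100.2  45.1]
(600, 520) [-154.7  -28.2    2.3]
(285, 255) [-38.5  57.3 109.9]
(320, 240) [-43.7  41.9 111.2]
(340, 250) [-52.  39. 112.]
(290, 300) [-56.2  68.9 102.6]
(340, 340) [-60.2  45.5  68.4]
(350, 300) [-62.1  40.7  88.7]
(330, 400) [-61.4  49.4  34.1]
(300, 430) [-59.6  65.   24.2]
(310, 445) [-61.3  63.   12.2]
(260, 390) [-37.   70.2  32.3]
(250, 340) [-29.7  70.5  60.9]
(300, 470) [-62.9  67.8   1.1]
(300, 480) [-67.7  71.8   0.2]
(290, 475) [-60.4  72.7  -1.6]
(340, 440) [-60.   44.2   1.4]
(420, 380) [-55.8 -10.7  -0.8]
```

Depth puts the casting's top at z = 111 mm, so it stands on the bench. Its brown face is at fixture x = -61 (gap about 5 mm) and its +y side at y = 70 (centre 45). I'll slide the last bit.

```bash
python3 -m inch '[[[0.01,-0.03,0,0,0,-0.3,0.4],[0.01,0,0,0,0,0,0.4],[0,0,0,0,0,0,0.4]]]'; python3 -m inch '[[[0.015,0,0,0,0,0,0.4]]]';python3 -m inch '[[[0.015,0,0,0,0,0,0.4]]]'
```

```text
time_s: 6.4
tool_pos: [0.5727, -0.0144, 0.071]
orientation: [[0.015, -0.049, -0.999], [0.005, -0.999, 0.049], [-1.0, -0.005, -0.015]]
ft_force: [-3.0, 1.9, 16.6]
width: 0.0493
time_s: 6.5
tool_pos: [0.5747, -0.0146, 0.0711]
orientation: [[0.013, -0.049, -0.999], [0.004, -0.999, 0.049], [-1.0, -0.005, -0.013]]
ft_force: [-11.6, 2.2, 27.4]
width: 0.0497
time_s: 6.6
tool_pos: [0.5767, -0.0147, 0.0711]
orientation: [[0.01, -0.049, -0.999], [0.004, -0.999, 0.049], [-1.0, -0.005, -0.01]]
ft_force: [-9.8, 1.8, 25.1]
width: 0.0495
```

```bash
python3 -m inch '[[[0.015,0,0.005,0,0,0,0.4]]]';python3 -m inch '[[[0.01,0,0.005,0,0,0,0.4]]]'; python3 - <<'E'
from h import *
c=optics.camera_info('side');K,E=c['K'],c['extrinsics']
O=np.array([.5868,-.0548,0]);R=np.array([[.9988,.0494,0],[-.0494,.9988,0],[0,0,1]])
v,u=np.mgrid[:420,:560]
p,d=grab('side','s6');zoom(p,(220,170,320,260),'pics/s6z.png',6)
P=np.stack([(u-K[0,2])/K[0,0]*d,(v-K[1,2])/K[1,1]*d,d],-1)@E[:3,:3].T+E[:3,3]
Q=(P-O)@R*1000
m=(Q[...,2]>30)&(Q[...,2]<90)&(Q[...,1]>20)&(Q[...,1]<60)&(Q[...,0]>-75)&(Q[...,0]<-30)
m&=(u>262)&(u<285)
print(m.sum(),np.median(Q[m],0)); 
A=Q[m];print(np.polyfit(A[:,1],A[:,0],1),np.polyfit(A[:,2],A[:,0],1))
m=(Q[...,2]>20)&(Q[...,2]<50)&(Q[...,0]>-50)&(Q[...,0]<-10)&(Q[...,1]>50)&(Q[...,1]<80);print(m.sum(),np.median(Q[m],0))
m=(Q[...,2]>105)&(Q[...,2]<116)&(Q[...,0]>-60)&(Q[...,0]<-30)&(Q[...,1]>20)&(Q[...,1]<60);print(m.sum(),np.median(Q[m],0))
E
```

```text
time_s: 6.7
tool_pos: [0.5785, -0.0149, 0.0714]
orientation: [[0.007, -0.048, -0.999], [0.004, -0.999, 0.048], [-1.0, -0.004, -0.007]]
ft_force: [-0.5, -0.4, -5.5]
width: 0.0497
time_s: 6.8
tool_pos: [0.5798, -0.0151, 0.0714]
orientation: [[0.006, -0.048, -0.999], [0.004, -0.999, 0.048], [-1.0, -0.004, -0.005]]
ft_force: [-0.2, -0.2, -6.1]
width: 0.0491
202 [-52.13453306  41.10042523  61.94170553]
[ 5.69082181e-04 -5.20307249e+01] [  0.06122642 -55.71942667]
71 [-30.87579807  65.24369034  36.40144163]
99 [-43.35404621  39.72083578 113.30310233]
```

View pics/s6z.png

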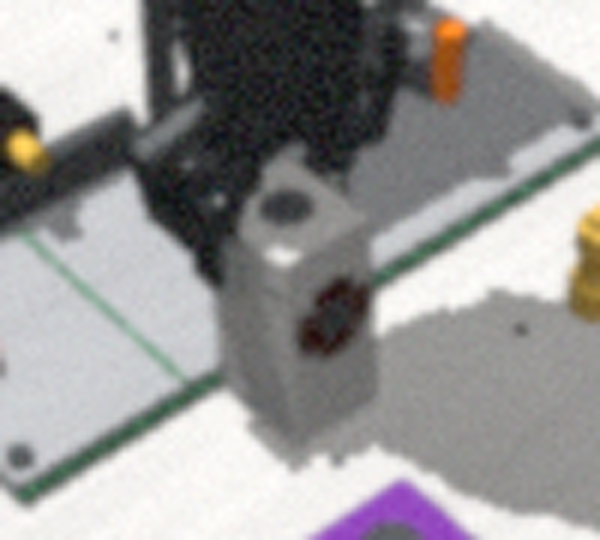

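The casting is square to the fence: brown face at x = -55.7 at its foot, centre y = 40, top leaning forward about 3°. Now I'll release, go up, and come round behind it.

```bash
python3 -m inch '[[[-0.01,0,0,0,0,0,0.4],[0,0,0,0,0,0,0.6],[0,0,0,0,0,0,0.8],[0,0,0,0,0,0,1],[0,0,0,0,0,0,1]]]'; python3 -m inch '[[[0,0,0.12,0,0,0,1],[0,0,0.2,0,0,0,1],[0,0,0.25,0,0,0,1],[-0.2,0,0,0,0,0,0],[-0.2,0,0,0,0,0,0],[-0.15,0,0,0,0,0,0],[0,0,0,0,0,0,0]]]'; python3 - <<'E'
from h import *
p,d=grab('side','s7');zoom(p,(220,150,340,260),'pics/s7z.png',5)
print(readout.sense()['joint_pos'].round(1))
E
```

```text
time_s: 7.35
tool_pos: [0.5779, -0.0152, 0.0707]
orientation: [[0.006, -0.048, -0.999], [0.004, -0.999, 0.048], [-1.0, -0.004, -0.006]]
ft_force: [0.6, 0.0, -1.0]
width: 0.0855
time_s: 8.05
tool_pos: [0.4636, -0.015, 0.1888]
orientation: [[0.006, -0.048, -0.999], [0.004, -0.999, 0.048], [-1.0, -0.004, -0.006]]
ft_force: [0.4, -0.7, -0.3]
width: 0.0282
[   5.7   19.1  -13.7  117.2    6.2   43.8 -104.4]
```

View pics/s7z.png

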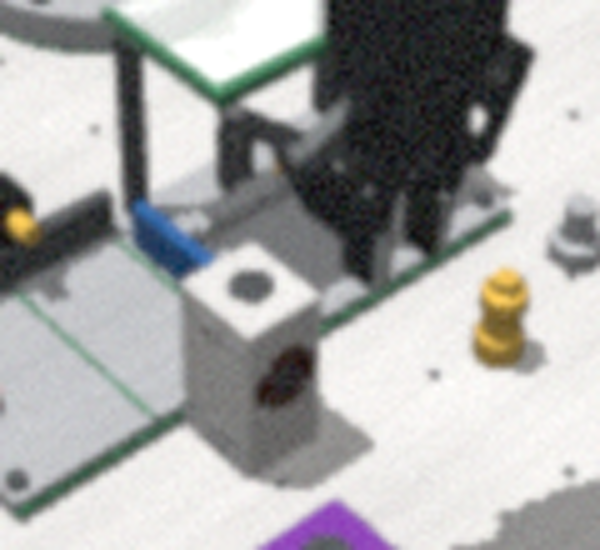

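The casting stands square at the fence, with brown face zoom (285,375) toward the robot and the bay lines on either side. I'll lower the shut fingers behind its top.

```bash
python3 -m inch '[[[0.05,-0.005,-0.15,0,0.05,0,0],[0,0,-0.15,0,0,0,0],[0,0,-0.14,0,0,0,0],[0,0,0,0,0,0,0]]]'
```

```text
time_s: 8.5
tool_pos: [0.4798, -0.0157, 0.0997]
orientation: [[0.01, -0.048, -0.999], [0.004, -0.999, 0.048], [-1.0, -0.005, -0.009]]
ft_force: [0.3, 0.3, 0.2]
width: 0.0001
```

```bash
python3 -m inch '[[[0.05,0.02,-0.01,0,0,0,0],[0.05,0,0,0,0,0,0],[0.04,0,0,0,0,0,0],[0.03,0,0,0,0,0,0]]]';python3 -m inch '[[[0.03,0,0,0,0,0,0],[0.03,0,0,0,0,0,0]]]'; python3 -m inch '[[[0.03,0,0,0,0,0,0],[0.03,0,0,0,0,0,0]]]'
```

```text
time_s: 8.9
tool_pos: [0.5191, -0.0109, 0.1008]
orientation: [[0.013, -0.048, -0.999], [0.005, -0.999, 0.048], [-1.0, -0.005, -0.013]]
ft_force: [-0.3, 0.3, 0.7]
width: 0.0001
time_s: 9.1
tool_pos: [0.5326, -0.0111, 0.1018]
orientation: [[0.014, -0.048, -0.999], [0.004, -0.999, 0.048], [-1.0, -0.005, -0.014]]
ft_force: [-2.3, -0.3, 2.0]
width: 0.0004
time_s: 9.3
tool_pos: [0.5456, -0.0113, 0.1022]
orientation: [[0.014, -0.049, -0.999], [0.004, -0.999, 0.049], [-1.0, -0.005, -0.014]]
ft_force: [-1.3, -0.5, 1.4]
width: -0.0002
```

```bash
python3 -m inch '[[[0.03,0,-0.015,0,0,0,0],[0.03,0,-0.01,0,0,0,0]]]'; python3 -m inch '[[[0.03,0,-0.01,0,0,0,0],[0.03,0,0,0,0,0,0]]]'; python3 - <<'E'
from h import *
p,d=grab('side','s8');zoom(p,(220,150,340,260),'pics/s8z.png',5)
E
```

```text
time_s: 9.5
tool_pos: [0.5589, -0.0114, 0.0972]
orientation: [[0.015, -0.049, -0.999], [0.004, -0.999, 0.049], [-1.0, -0.005, -0.015]]
ft_force: [-1.7, 0.2, 2.1]
width: -0.0003
time_s: 9.7
tool_pos: [0.5718, -0.0113, 0.0945]
orientation: [[0.014, -0.049, -0.999], [0.004, -0.999, 0.049], [-1.0, -0.005, -0.014]]
ft_force: [-0.4, -1.2, -0.6]
width: -0.0001
```

View pics/s8z.png

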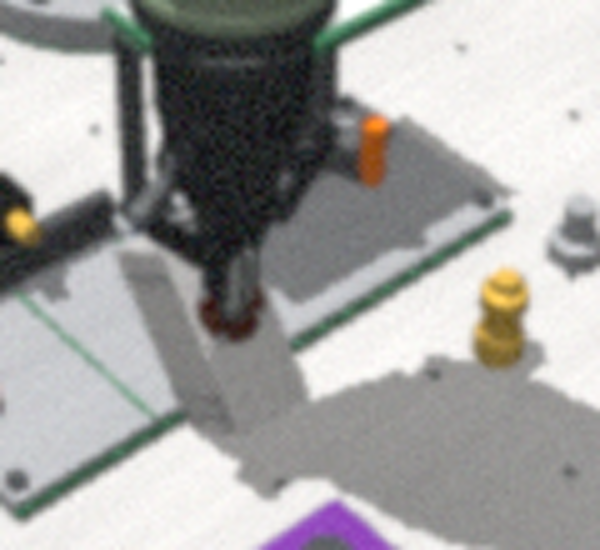

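The zoom shows the casting well tipped, with brown disc (230,315) facing up and back and the fingers behind it. I'll follow through a little.

```bash
python3 -m inch '[[[0,0,0,0,0,0,0],[0,0,0,0,0,0,0]]]'; python3 - <<'E'
from h import *
p,d=grab('side','s9');zoom(p,(220,150,340,260),'pics/s9z.png',5)
E
```

```text
time_s: 9.95
tool_pos: [0.573, -0.0112, 0.0944]
orientation: [[0.015, -0.049, -0.999], [0.005, -0.999, 0.049], [-1.0, -0.005, -0.015]]
ft_force: [-0.6, -0.2, -0.2]
width: -0.0002
```

View pics/s9z.png

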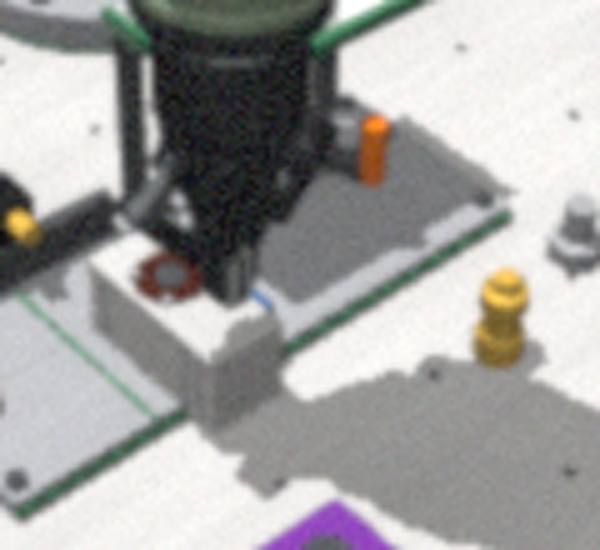

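It has fallen flat with the brown disc (168,275) up. I'll raise the arm clear and check its pose from above.

```bash
python3 -m inch '[[[0,0,0.25,0,0,0,0],[-0.1,-0.1,0.25,0,0,0,0],[-0.2,-0.2,0.1,0,0,0,0],[-0.15,-0.2,0,0,0,0,0],[-0.1,-0.25,0,0,0,0,0],[0,-0.2,0,0,0,0,0],[0,0,0,0,0,0,0]]]'; python3 - <<'E'
from h import *
p,d=grab('top','t2');zoom(p,(185,105,385,255),'pics/t2z.png')
c=optics.camera_info('top');K,E=c['K'],c['extrinsics']
O=np.array([.5868,-.0548,0]);R=np.array([[.9988,.0494,0],[-.0494,.9988,0],[0,0,1]])
v,u=np.mgrid[:420,:560];P=np.stack([(u-K[0,2])/K[0,0]*d,(v-K[1,2])/K[1,1]*d,d],-1)@E[:3,:3].T+E[:3,3]
Q=(P-O)@R*1000
m=(abs(Q[...,2]-68)<8)&(Q[...,0]>-60)&(Q[...,0]<130)&(Q[...,1]>0)&(Q[...,1]<100)
cs=cv2.findContours(m.astype(np.uint8),0,2)[0];c=max(cs,key=cv2.contourArea);r=cv2.minAreaRect(c);b=cv2.boxPoints(r)
print(m.sum(),[((ray('top',*q,.068)-O)@R*1000).round(1) for q in b],((ray('top',*r[0],.068)-O)@R*1000).round(1),np.median(Q[m],0))
print(readout.sense()['joint_pos'].round(1))
E
```

```text
time_s: 10.7
tool_pos: [0.4655, -0.1942, 0.2116]
orientation: [[0.016, -0.045, -0.999], [0.003, -0.999, 0.045], [-1.0, -0.003, -0.016]]
ft_force: [0.2, 1.2, 0.2]
width: -0.0002
697 [array([-27.8,  63.6,  68. ]), array([82.3, 65.2, 68. ]), array([83. , 14.1, 68. ]), array([-27.1,  12.7,  68. ])] [27.5 38.9 68. ] [28.20553967 38.96369368 69.23185856]
[ 24.8  20.3 -11.2 111.1   4.6  48.3 -81.2]
```

View pics/t2z.png

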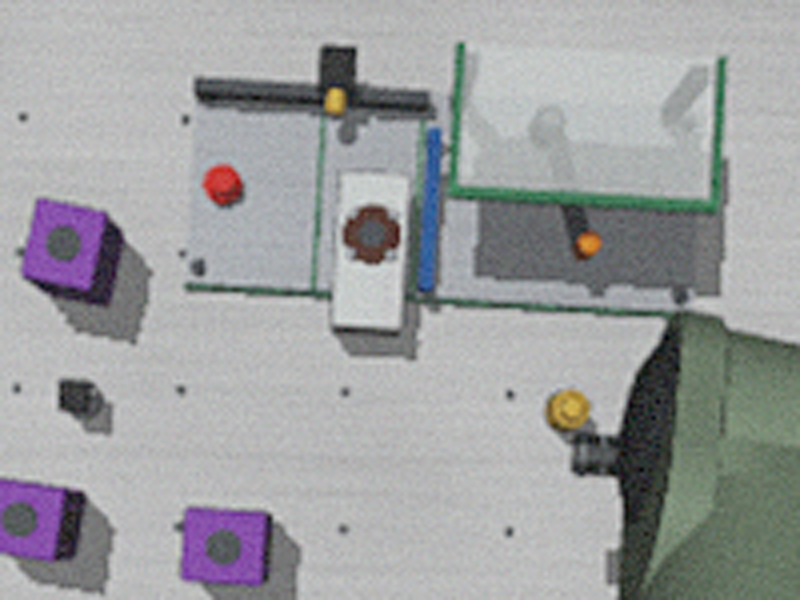

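The casting lies at fixture x 28, y 39 (overhang 27 mm), square, disc up, and the pusher hasn't moved. Next I'll lean the tool back for the lever.

```bash
python3 -m inch '[[[0.02,0,0,-0.05,-1,0,0],[0.02,0,0,-0.05,-1,0,0],[0.02,0,0,-0.05,-1,0,0],[0.02,0,0,-0.05,-1,0,0],[0.02,0,0,-0.05,-1,0,0],[0.02,0,0,-0.05,-1,0,0],[0.02,0,0,-0.05,-1,0,0],[0.02,0,0,-0.05,-1,0,0]]]'; python3 -c "
from plant import readout
print(readout.sense()['joint_pos'].round(1))"
```

```text
time_s: 11.55
tool_pos: [0.4896, -0.1803, 0.2106]
orientation: [[0.504, -0.024, -0.864], [0.005, -0.999, 0.031], [-0.864, -0.02, -0.503]]
ft_force: [0.5, 0.8, 0.0]
width: 0.0001
[ 36.   14.  -18.3 130.3 -35.4   9.6 -38.7]
```

```bash
python3 -m inch '[[[0.12,-0.04,0,0,0,0,0],[0.12,-0.04,0,0,0,0,0],[0.1,-0.04,0,0,0,0,0],[0.06,0,0,0,0,0,0],[0,0,0,0,0,0,0]]]'; python3 -c "
from plant import readout
print(readout.sense()['joint_pos'].round(1))"
```

```text
time_s: 12.05
tool_pos: [0.5726, -0.1993, 0.2107]
orientation: [[0.504, -0.019, -0.863], [0.011, -1.0, 0.028], [-0.864, -0.023, -0.504]]
ft_force: [-0.4, 0.8, 0.3]
width: -0.0002
[ 26.7  20.3  -9.6 119.8 -30.   13.2 -45.2]
```

```bash
python3 -m inch '[[[0.04,-0.005,-0.12,0,0,0,0],[0.04,-0.005,-0.12,0,0,0,0],[0.04,-0.005,-0.12,0,0,0,0],[0,0,0,0,0,0,0]]]'; python3 -c "
from plant import readout
print(readout.sense()['joint_pos'].round(1))"
```

```text
time_s: 12.45
tool_pos: [0.5877, -0.1961, 0.1597]
orientation: [[0.502, -0.013, -0.865], [0.022, -0.999, 0.028], [-0.865, -0.033, -0.501]]
ft_force: [0.1, 0.6, -0.5]
width: 0.0001
[ 22.8  26.3  -5.6 120.1 -56.7   9.4 -18.5]
```

The wrist is at joint 6's lower limit at 30°. By geometry, 20° clears the guard with the tip at z≈85 (front body corner at x≈45, z≈168), so I'll reduce the lean.

```bash
python3 -m inch '[[[0,-0.02,0,-0.1,0.9,-0.15,0],[0,-0.02,0,-0.1,0.9,-0.15,0],[0,-0.01,-0.02,-0.1,0.2,-0.1,0],[0,0,0,0,0,0,0]]]'; python3 -c "
from plant import readout
print(readout.sense()['joint_pos'].round(1))"
```

```text
time_s: 12.85
tool_pos: [0.5848, -0.2033, 0.1548]
orientation: [[0.39, -0.043, -0.92], [-0.003, -0.999, 0.045], [-0.921, -0.015, -0.39]]
ft_force: [1.1, 0.1, 0.3]
width: 0.0002
[  5.2  28.2  15.7 116.2 -45.6  19.8 -33.8]
```

```bash
python3 -m inch '[[[0.035,-0.005,-0.09,0,0,0,0],[0.035,-0.005,-0.09,0,0,0,0],[0.035,-0.005,-0.09,0,0,0,0],[0,0,0,0,0,0,0]]]'; python3 -c "
from plant import readout
print(readout.sense()['joint_pos'].round(1))"
```

```text
time_s: 13.25
tool_pos: [0.605, -0.2044, 0.102]
orientation: [[0.393, -0.042, -0.919], [-0.001, -0.999, 0.045], [-0.92, -0.017, -0.392]]
ft_force: [-0.5, -0.1, 0.9]
width: 0.0002
[ 10.9  34.    7.8 114.9 -50.8  13.9 -28.2]
```

```bash
python3 -m inch '[[[0.02,-0.01,-0.06,0,0.3,0,0],[0.01,0,-0.04,0,0.2,0,0],[0,0,0,0,0,0,0]]]'; python3 - <<'E'
from h import *
s=readout.sense();print(s['joint_pos'].round(1))
O=np.array([.5868,-.0548,0]);R=np.array([[.9988,.0494,0],[-.0494,.9988,0],[0,0,1]])
print((s['tool_pos']-O)@R)
p,d=grab('side','s10');zoom(p,(230,110,360,230),'pics/s10z.png',5)
p,d=grab('top','t10');zoom(p,(285,105,385,205),'pics/t10z.png',5)
E
```

```text
time_s: 13.55
tool_pos: [0.6096, -0.2072, 0.084]
orientation: [[0.355, -0.045, -0.934], [0.0, -0.999, 0.048], [-0.935, -0.017, -0.355]]
ft_force: [0.3, 0.5, 0.1]
width: -0.0001
[  8.5  36.7  11.  112.8 -49.6  16.2 -30.3]
[ 0.030266   -0.15108313  0.08396526]
```

View pics/s10z.png

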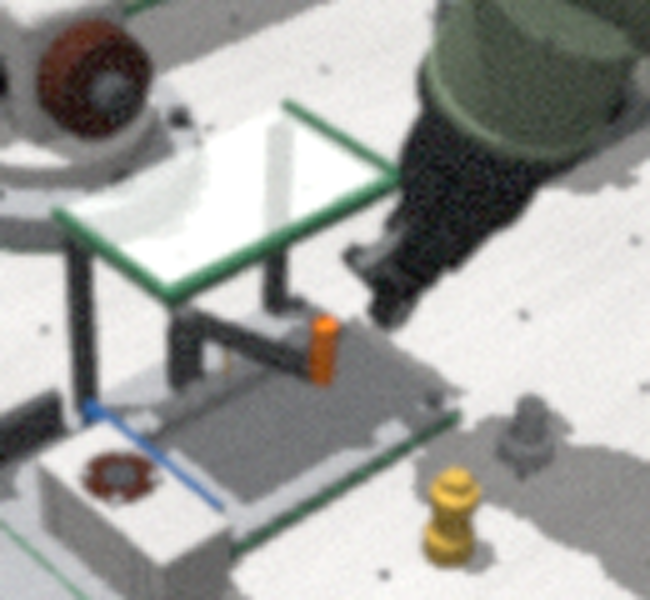

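View pics/t10z.png

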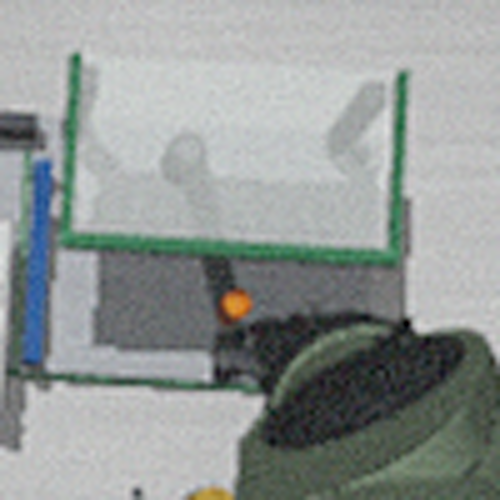

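In the side zoom the fingertip (385,310) stands clear on the -y side of the orange grip (323,350), just in front of the rim. Starting the first stroke.

```bash
python3 -m inch '[[[0.02,0.05,-0.01,0,0,0,0],[0,0.05,-0.005,0,0,0,0],[0,0.05,0,0,0,0,0],[0,0,0,0,0,0,0]]]'; python3 -m inch '[[[0,0.05,0,0,0,0,0],[0,0.05,0,0,0,0,0]]]'
```

```text
time_s: 14.05
tool_pos: [0.6133, -0.1749, 0.083]
orientation: [[0.358, -0.046, -0.933], [-0.001, -0.999, 0.048], [-0.934, -0.016, -0.358]]
ft_force: [-0.5, -2.6, -1.3]
width: -0.0001
time_s: 14.25
tool_pos: [0.6124, -0.1562, 0.0832]
orientation: [[0.358, -0.048, -0.932], [-0.004, -0.999, 0.05], [-0.934, -0.014, -0.358]]
ft_force: [-2.7, -4.3, 0.6]
width: -0.0002
```

```bash
python3 -m inch '[[[0.005,0.05,0,0,0,0,0],[0.005,0.03,0,0,0,0,0]]]'; python3 -m inch '[[[0.005,0.03,0,0,0,0,0]]]';python3 -m inch '[[[0.005,0.03,0,0,0,0,0]]]'; python3 -m inch '[[[0.005,0.03,0,0,0,0,0]]]'
```

```text
time_s: 14.45
tool_pos: [0.6136, -0.1403, 0.0832]
orientation: [[0.358, -0.05, -0.933], [-0.006, -0.999, 0.051], [-0.934, -0.013, -0.358]]
ft_force: [-3.0, -5.7, 0.2]
width: -0.0
time_s: 14.55
tool_pos: [0.6143, -0.1348, 0.0833]
orientation: [[0.358, -0.051, -0.932], [-0.007, -0.999, 0.052], [-0.934, -0.012, -0.358]]
ft_force: [-0.9, -5.4, -0.3]
width: -0.0001
time_s: 14.65
tool_pos: [0.6154, -0.1294, 0.0835]
orientation: [[0.358, -0.052, -0.932], [-0.009, -0.999, 0.052], [-0.934, -0.011, -0.358]]
ft_force: [1.9, -6.9, -1.1]
width: 0.0
time_s: 14.75
tool_pos: [0.6162, -0.1261, 0.0837]
orientation: [[0.359, -0.055, -0.932], [-0.013, -0.998, 0.054], [-0.933, -0.007, -0.359]]
ft_force: [-4.9, -25.7, -3.1]
width: -0.0004
```

At the stop (25 N). I'll hold one row and check the pusher.

```bash
python3 -m inch '[[[0,0.02,0,0,0,0,0]]]'; python3 - <<'E'
from h import *
p,d=grab('top','t11');zoom(p,(225,105,385,205),'pics/t11z.png',5)
p,d=grab('side','s11');zoom(p,(210,110,340,230),'pics/s11z.png',5)
E
```

```text
time_s: 14.85
tool_pos: [0.6159, -0.1261, 0.0839]
orientation: [[0.36, -0.061, -0.931], [-0.02, -0.998, 0.057], [-0.933, -0.002, -0.361]]
ft_force: [-0.5, -22.4, -5.5]
width: 0.0
```

View pics/t11z.png

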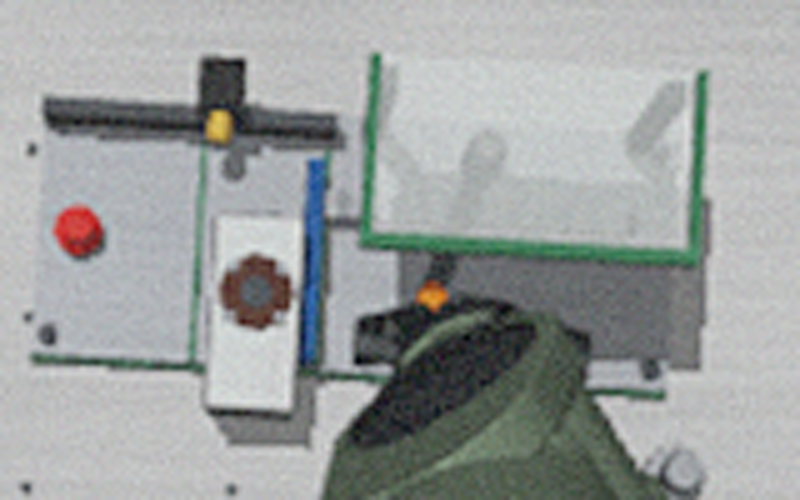

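View pics/s11z.png

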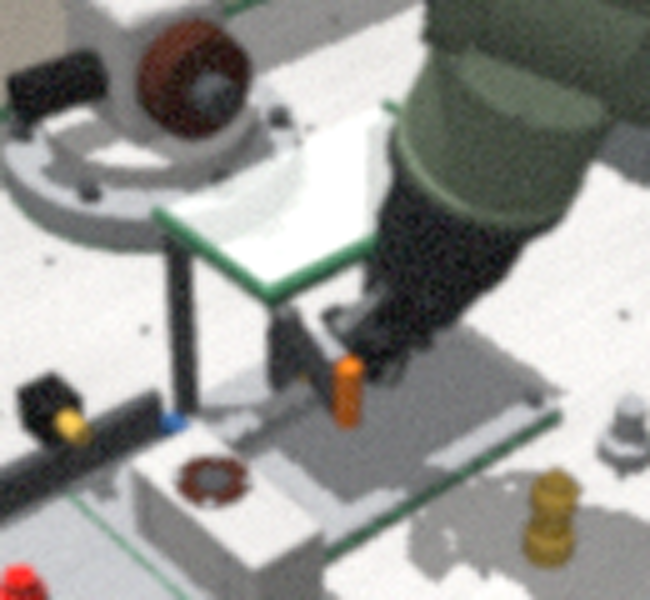

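First stroke done: pusher at zoom (315,260), one tooth past its line and touching the casting. I'll back off to let the lever spring home.

```bash
python3 -m inch '[[[-0.005,-0.1,0,0.2,0,0.1,0],[-0.005,-0.1,0,0,0,0,0],[-0.005,-0.1,0,0,0,0,0],[-0.005,-0.09,0,0,0,0,0],[0,0,0,0,0,0,0],[0,0,0,0,0,0,0]]]'; python3 - <<'E'
from h import *
p,d=grab('side','s12');zoom(p,(210,110,340,230),'pics/s12z.png',5)
p,d=grab('top','t12')
h=cv2.cvtColor(p,cv2.COLOR_RGB2HSV)
O=np.array([.5868,-.0548,0]);R=np.array([[.9988,.0494,0],[-.0494,.9988,0],[0,0,1]])
m=cv2.inRange(h,(100,120,60),(125,255,255));m[:,:230]=0;m[:,320:]=0
ys,xs=np.nonzero(m);
for c in sorted(set(ys))[::6]: print(c,((ray('top',xs[ys==c].min()-.5,c,.044)-O)@R*1000).round(1),((ray('top',xs[ys==c].max()+.5,c,.044)-O)@R*1000).round(1))
E
```

```text
time_s: 15.55
tool_pos: [0.6118, -0.2068, 0.0843]
orientation: [[0.361, -0.052, -0.931], [-0.003, -0.998, 0.055], [-0.933, -0.017, -0.361]]
ft_force: [1.2, 0.5, 0.2]
width: 0.0004
137 [117.7  16.   44. ] [118.2   7.5  44. ]
143 [100.4  15.   44. ] [100.9   6.4  44. ]
149 [83.  16.8 44. ] [83.7  5.4 44. ]
155 [66.  12.9 44. ] [66.3  7.2 44. ]
161 [48.8 11.9 44. ] [49.2  6.2 44. ]
167 [31.5 13.7 44. ] [32.   5.2 44. ]
173 [14.4 12.7 44. ] [14.7  7.  44. ]
```

View pics/s12z.png

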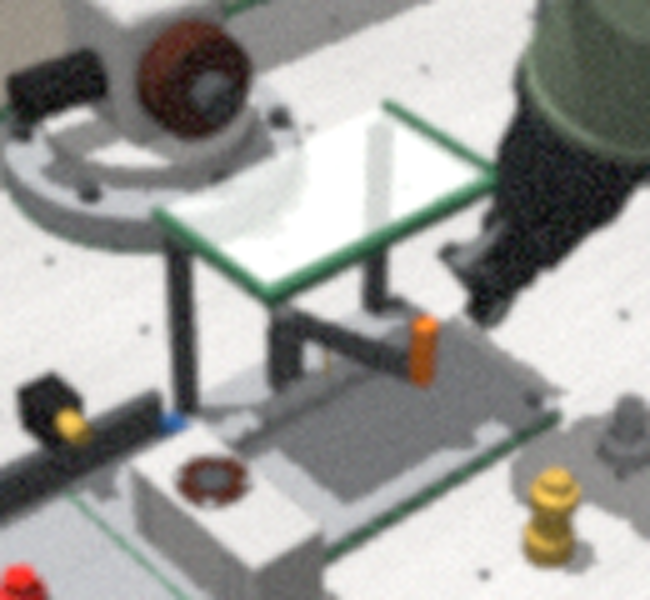

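The lever is home and the pusher face is at y≈16. Second stroke.

```bash
python3 -m inch '[[[0.01,0.05,0,0,0,0,0],[0,0.05,0,0,0,0,0],[0,0.05,0,0,0,0,0],[0,0.05,0,0,0,0,0],[0,0.05,0,0,0,0,0],[0.005,0.05,0,0,0,0,0],[0.005,0.03,0,0,0,0,0]]]'; python3 -m inch '[[[0.005,0.03,0,0,0,0,0]]]'; python3 -m inch '[[[0.005,0.03,0,0,0,0,0]]]'
```

```text
time_s: 16.35
tool_pos: [0.6148, -0.1343, 0.0843]
orientation: [[0.36, -0.052, -0.931], [-0.006, -0.999, 0.053], [-0.933, -0.013, -0.36]]
ft_force: [0.9, -6.6, -0.1]
width: -0.0
time_s: 16.45
tool_pos: [0.616, -0.1281, 0.0845]
orientation: [[0.361, -0.052, -0.931], [-0.008, -0.999, 0.053], [-0.932, -0.012, -0.361]]
ft_force: [-2.2, -14.1, -2.1]
width: -0.0004
time_s: 16.55
tool_pos: [0.6165, -0.1248, 0.0846]
orientation: [[0.362, -0.056, -0.931], [-0.014, -0.998, 0.055], [-0.932, -0.007, -0.362]]
ft_force: [-6.6, -31.5, -3.5]
width: -0.0005
```

```bash
python3 -m inch '[[[0,0.01,0,0,0,0,0]]]'; python3 -m inch '[[[-0.005,-0.1,0,0.2,0,0.1,0],[-0.005,-0.1,0,0,0,0,0],[-0.005,-0.1,0,0,0,0,0],[-0.005,-0.09,0,0,0,0,0],[0,0,0,0,0,0,0],[0,0,0,0,0,0,0]]]'; cat > chk.py <<'E'
from h import *
import sys
t=sys.argv[1]
p,d=grab('side','s'+t);zoom(p,(210,110,340,230),f'pics/s{t}z.png',5)
p,d=grab('top','t'+t);zoom(p,(225,105,385,205),f'pics/t{t}z.png',5)
h=cv2.cvtColor(p,cv2.COLOR_RGB2HSV)
O=np.array([.5868,-.0548,0]);R=np.array([[.9988,.0494,0],[-.0494,.9988,0],[0,0,1]])
m=cv2.inRange(h,(100,120,60),(125,255,255));m[:,:230]=0;m[:,320:]=0
ys,xs=np.nonzero(m);
for c in sorted(set(ys))[::6]: print(c,((ray('top',xs[ys==c].min()-.5,c,.044)-O)@R*1000).round(1))
c=optics.camera_info('top');K,E=c['K'],c['extrinsics']
v,u=np.mgrid[:420,:560];P=np.stack([(u-K[0,2])/K[0,0]*d,(v-K[1,2])/K[1,1]*d,d],-1)@E[:3,:3].T+E[:3,3]
Q=(P-O)@R*1000
m=(abs(Q[...,2]-68)<8)&(Q[...,0]>-60)&(Q[...,0]<130)&(Q[...,1]>0)&(Q[...,1]<130)
cs=cv2.findContours(m.astype(np.uint8),0,2)[0];c=max(cs,key=cv2.contourArea);r=cv2.minAreaRect(c);b=cv2.boxPoints(r)
print('cast',[((ray('top',*q,.068)-O)@R*1000).round(1) for q in b],((ray('top',*r[0],.068)-O)@R*1000).round(1),np.median(Q[m],0))
m=cv2.inRange(h,(5,150,100),(20,255,255));m[:,:300]=0;m[190:]=0;m[:110]=0;m[:,370:]=0
ys,xs=np.nonzero(m);print('grip',((ray('top',xs.mean(),ys.mean(),.1)-O)@R*1000).round(1))
E
python3 chk.py 13
```

```text
time_s: 16.65
tool_pos: [0.616, -0.126, 0.0847]
orientation: [[0.362, -0.061, -0.93], [-0.02, -0.998, 0.057], [-0.932, -0.002, -0.363]]
ft_force: [-1.6, -20.5, -3.8]
width: -0.0
time_s: 17.25
tool_pos: [0.612, -0.2003, 0.0842]
orientation: [[0.362, -0.047, -0.931], [0.001, -0.999, 0.05], [-0.932, -0.019, -0.361]]
ft_force: [0.7, -0.5, -0.0]
width: 0.0002
137 [116.6  33.1  44. ]
143 [99.4 32.1 44. ]
149 [82.2 31.  44. ]
155 [65. 30. 44.]
161 [47.6 31.8 44. ]
167 [30.5 30.7 44. ]
173 [13.3 29.7 44. ]
cast [array([-28. ,  84.3,  68. ]), array([82.6, 84.3, 68. ]), array([82.5, 34.5, 68. ]), array([-28.1,  34.6,  68. ])] [27.1 59.4 68. ] [27.19526864 59.66618836 69.22959357]
grip [  35.9 -111.5  100. ]
```

View pics/s13z.png

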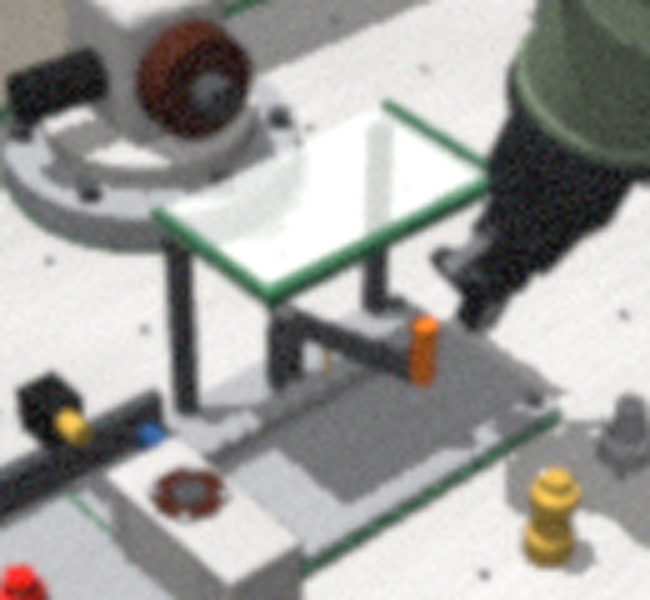

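Two teeth (face y≈31), casting centre y≈59, and the lever is home at zoom (423,350). Third stroke.

```bash
python3 -m inch '[[[0.01,0.05,0,0,0,0,0],[0,0.05,0,0,0,0,0],[0,0.05,0,0,0,0,0],[0,0.05,0,0,0,0,0],[0,0.05,0,0,0,0,0],[0.005,0.03,0,0,0,0,0],[0.005,0.03,0,0,0,0,0]]]'; python3 -m inch '[[[0.005,0.03,0,0,0,0,0]]]'; python3 -m inch '[[[0.005,0.03,0,0,0,0,0]]]'
```

```text
time_s: 18.05
tool_pos: [0.6154, -0.1323, 0.0844]
orientation: [[0.362, -0.046, -0.931], [-0.004, -0.999, 0.048], [-0.932, -0.014, -0.361]]
ft_force: [1.2, -7.1, -1.2]
width: 0.0003
time_s: 18.15
tool_pos: [0.6165, -0.1267, 0.0846]
orientation: [[0.362, -0.048, -0.931], [-0.006, -0.999, 0.049], [-0.932, -0.012, -0.362]]
ft_force: [-3.4, -22.4, -2.0]
width: 0.0002
time_s: 18.25
tool_pos: [0.6169, -0.1244, 0.0846]
orientation: [[0.363, -0.053, -0.93], [-0.013, -0.999, 0.052], [-0.932, -0.006, -0.363]]
ft_force: [-8.0, -32.6, -3.9]
width: -0.0003
```

```bash
python3 -m inch '[[[0,0.01,0,0,0,0,0]]]'; python3 -m inch '[[[-0.005,-0.1,0,0.2,0,0.1,0],[-0.005,-0.1,0,0,0,0,0],[-0.005,-0.1,0,0,0,0,0],[-0.005,-0.09,0,0,0,0,0],[-0.05,-0.05,0.1,0,0,0,0],[-0.05,0,0.2,0,0,0,0],[-0.05,0,0.2,0,0,0,0],[0,0,0,0,0,0,0]]]'; python3 -m inch '[[[0,0,0,0,0,0,0],[0,0,0,0,0,0,0]]]'; python3 chk.py 14
```

```text
time_s: 18.35
tool_pos: [0.6163, -0.1261, 0.0847]
orientation: [[0.363, -0.058, -0.93], [-0.021, -0.998, 0.055], [-0.931, -0.001, -0.364]]
ft_force: [-1.4, -20.6, -3.3]
width: 0.0
time_s: 19.15
tool_pos: [0.5805, -0.2088, 0.1859]
orientation: [[0.359, -0.044, -0.932], [0.003, -0.999, 0.048], [-0.933, -0.02, -0.359]]
ft_force: [0.2, 0.4, -0.6]
width: 0.0
time_s: 19.35
tool_pos: [0.5813, -0.206, 0.1862]
orientation: [[0.361, -0.04, -0.932], [0.005, -0.999, 0.045], [-0.933, -0.021, -0.36]]
ft_force: [-0.3, 0.2, 0.3]
width: 0.0
136 [118.6  47.5  44. ]
142 [101.2  49.3  44. ]
148 [84.  48.3 44. ]
154 [67.  44.4 44. ]
160 [49.6 46.2 44. ]
166 [32.4 45.1 44. ]
172 [15.3 44.1 44. ]
cast [array([-28. , 100.6,  68. ]), array([ 82.5, 100.2,  68. ]), array([82.2, 49.5, 68. ]), array([-28.3,  50.1,  68. ])] [27.  75.1 68. ] [27.09861623 74.91958379 68.99645334]
grip [  36.1 -111.8  100. ]
```

View pics/s14z.png

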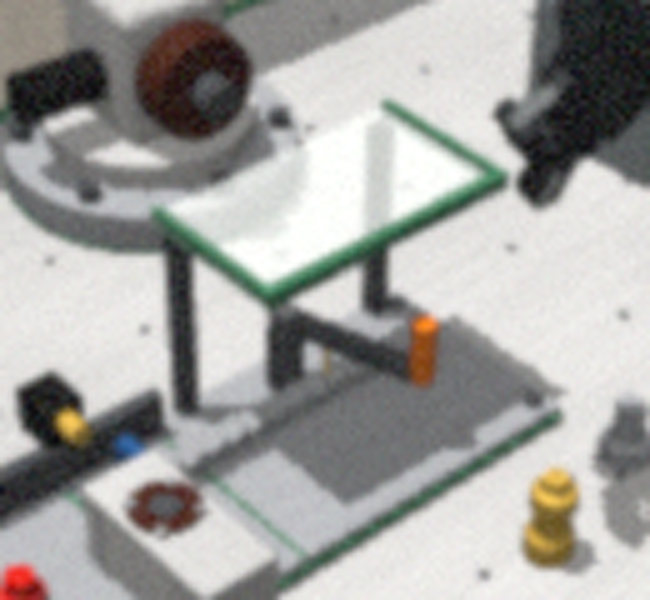

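View pics/t14.png

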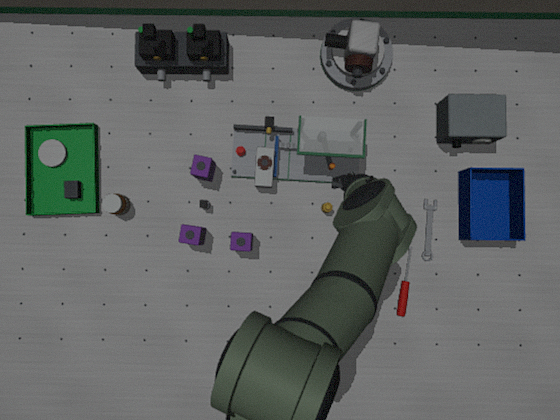

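The pusher is at about 47 mm, the casting (disc up, zoom (165,507)) is square and against it, the lever is home, and the bystanders I can see are in place. The arm is clear, so I'm handing in.

```bash
python3 -c "
from plant import job,readout
print(job.finish_job()); print(readout.sense()['time_s'])"
```

```text
the job is handed in; nothing more can be done
None
the job is handed in; nothing more can be done
```

The casting is on the bed, ported face up, and has been fed three teeth. I handed the job in at about 19.5 s. I gripped it to square it to the fence, tipped it over with the shut fingers, then worked the lever three full strokes, letting it spring home each time.

**Last checks before hand-in:**

| Item | Measured |
|---|---|
| Casting centre | fixture x 27, y 75 mm |
| Casting top | about 69 mm up, square to the fence within 1° |
| Pusher face | 44–49 mm across its width, about 47 mm, with the casting against it |
| Lever grip | back at its home position |
| Robot | touching nothing |

- **Bystanders:** I judged them by eye only. All the visible ones looked unmoved; the sensor was hidden from above at the end.
- **Casting held off the bench:** the arm drifted up after gripping, so the casting was carried a few millimetres up for part of the slide.
- **Force while setting it down:** the wrist force briefly reached about 71 N as the casting met the bench, under the 120 N limit.
- **Tool lean:** it was about 21°, not the suggested 30–45°, because joint 6 reached its limit near 30°. I saw no contact with the guard in the pictures or the force readings.

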